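Bed the upturned bowls into their foam pads

ROBOT

A 7-joint arm with a two-finger parallel gripper is mounted at the origin on the work surface. World frame = base frame: x ahead of the robot, y to its left, z up, the work surface at z = 0. Lengths are in mm, angles in rad, forces in N, time in s.
With the tool pointing down it reaches from about 400 to 875 mm from the base axis. Payload 4.4 kg.
Tool frame: the origin (TCP) lies at the very end of the fingers, on their centre line; the grasp point (between the pads) lies 19 mm behind it; z points along the fingers, y is the line along which they close (so a half turn about z gives the same grasp; the last joint's range is limited). The gripper opens to 85 mm and grips with 20 to 120 N. Pads are 22 mm wide; open, the fingers measure 114 mm over their backs; the gripper's body (76 mm by 85 mm) begins 54 mm behind the grasp point. The pads swing forward as they close: fully open they stand 13 mm farther back than shut.
Start: joints at [1.091, 0.628, 0.038, 1.517, -0.027, 0.996, -0.02], TCP at [261.388, -595.142, 231.313] pointing down, gripper open.
Joint ranges: [-3.06, 3.06], [-0.37, 2.12], [-1.25, 1.32], [0.18, 2.47], [-1.1, 4.24], [0.23, 1.98], [-2.94, 2.94]. Speed limits (rad/s): [2.57, 2.57, 3.14, 3.14, 3.14, 3.14, 3.14].

INTERFACE

Orientations are given as [roll, pitch, yaw] about the fixed x, y, z axes, in that order (R = Rz(yaw) Ry(pitch) Rx(roll)).
In Python, from cell import read_state, get_image, camera_info, finish_job gives the robot as it stands.
- The arm moves only by the tool play_rows, never from a script. Its argument "deltas" is one flat list of numbers, 7 for each row, row after row: the shift along the tool's x, y, z in mm, then the turn, a rotation vector about the tool's x, y, z in rad, then the opening, from 0 (shut) to 1 (fully open). In form: [dx, dy, dz, ax, ay, az, grip, dx, dy, dz, ax, ay, az, grip, ...]. A call has 1 to 10 rows; each row is the pose to reach, as a shift and turn from the pose commanded when the call began, along the tool's axes at that moment; what a row does not reach only later rows make up. A row lasts 1/8 s, in which the tool goes at most 62.5 mm and 10.7 degrees, less where a joint would pass 70% of its speed; a pose out of reach is approached as far as the arm can. A call with a gripper value outside its range is refused whole. The fingers move at their own pace and stop on an object; the grip force is fixed at half the most. Time passes only in rows, so rows that repeat a pose let the fingers close. It gives the time, the measured TCP pose, the force, the opening and the grip force at its end, in the units of the state.
- read_state(): the state, without advancing time (a new reading comes with each control period).
- get_image(name): name is "side" or "top"; returns the picture (480x640x3 uint8, red, green, blue); there is no depth.
- camera_info(name): a dict with "fx", "fy", "cx", "cy" (pixels), "T" (4x4, takes a point from camera to world coordinates). Camera axes: x right, y down, z forward; pixel columns grow to the right and rows downward; lengths in mm; the calibration is good to about 2 mm. A picture is of the moment at which its call begins. camera_info takes no time and is no camera call.
- finish_job(): hands the job in; it is judged then, once.
The state is a dict: "clock": time; "qpos": joint angles; "qd": joint speeds; "tau": joint torques, N m; "eef_pos": TCP position; "tool_rot": TCP orientation; "force": force on the tool from outside, world axes, zero at the start; "torque": the same for the moment, N m; "width": finger opening in mm; "gripper_force": force on a finger pad.
Only numpy, scipy, OpenCV 4.12 (cv2) and the standard library are available. Lean on these libraries where they do the work, as an engineer would, in place of code of your own. Each camera call takes 0.05 s, during which the arm holds its last target. There are 200 camera calls.

TASK

Three clay bowls stand upside down on round foam pads, ready for their feet to be trimmed. With the fingertips, lightly press down on the flat foot of the widest bowl, then of the middle-sized one, then of the smallest, so that each sinks about half a centimetre into its foam (the foam stays down) without being squashed hard. Only press: do not lift, tip or push aside the bowls, and leave everything else on the table alone; finish with the hand clear.

Things in the scene. Friction and masses are not known exactly. Their poses are not given: they have to be found in the camera images.
- bowl_big_foot (a point): centre of the flat foot (now the highest face) of the widest upturned clay bowl; bowl 140 mm across its rim, 85 mm high, foot a flat disc 68 mm across, standing 8 mm proud of the bowl's rounded shoulder. z points up.
- bowl_big: the widest bowl, loose, beige clay, 0.15 to 0.45 kg, standing upside down on its foam pad; origin at the centre of its rim, where it rests on the foam, z up (the foot is 85 mm above it).
- pad_big (a joint): how far the foam pad under the widest bowl has sunk, in m: 0 at the start, 0.012 fully squashed (hard stop). It gives way under a push of about 3 to 7 N on the bowl, and stays down where it is left. Bedded means sunk 3 mm or more; 5 to 8 mm is a good amount.
- bat_big: fixed round wooden bat under that pad, origin at its centre on the table; the grey foam disc, 162 mm across, has its top 40 mm above the table at the start, and the bowl stands centred on it to within 4 mm.
- bowl_mid_foot (a point): centre of the flat foot (now the highest face) of the middle-sized upturned clay bowl; bowl 110 mm across its rim, 72 mm high, foot a flat disc 56 mm across, standing 8 mm proud of the bowl's rounded shoulder. z points up.
- bowl_mid: the middle-sized bowl, loose, beige clay, 0.15 to 0.45 kg, standing upside down on its foam pad; origin at the centre of its rim, where it rests on the foam, z up (the foot is 72 mm above it).
- pad_mid (a joint): how far the foam pad under the middle-sized bowl has sunk, in m: 0 at the start, 0.012 fully squashed (hard stop). It gives way under a push of about 3 to 7 N on the bowl, and stays down where it is left. Bedded means sunk 3 mm or more; 5 to 8 mm is a good amount.
- bat_mid: fixed round wooden bat under that pad, origin at its centre on the table; the grey foam disc, 132 mm across, has its top 40 mm above the table at the start, and the bowl stands centred on it to within 4 mm.
- bowl_small_foot (a point): centre of the flat foot (now the highest face) of the smallest upturned clay bowl; bowl 82 mm across its rim, 60 mm high, foot a flat disc 44 mm across, standing 8 mm proud of the bowl's rounded shoulder. z points up.
- bowl_small: the smallest bowl, loose, beige clay, 0.15 to 0.45 kg, standing upside down on its foam pad; origin at the centre of its rim, where it rests on the foam, z up (the foot is 60 mm above it).
- pad_small (a joint): how far the foam pad under the smallest bowl has sunk, in m: 0 at the start, 0.012 fully squashed (hard stop). It gives way under a push of about 3 to 7 N on the bowl, and stays down where it is left. Bedded means sunk 3 mm or more; 5 to 8 mm is a good amount.
- bat_small: fixed round wooden bat under that pad, origin at its centre on the table; the grey foam disc, 104 mm across, has its top 40 mm above the table at the start, and the bowl stands centred on it to within 4 mm.
- cup_a: bystander, loose: upright open clay cup, 72 mm wide, 65 mm high; origin at the middle of its underside. To be left alone.
- cup_b: bystander, loose: upright open clay cup, 68 mm wide, 60 mm high; origin at the middle of its underside. To be left alone.
- stamp: bystander, loose: small turned wooden stamp, 32 mm wide, 50 mm high; origin at the middle of its underside. To be left alone.
- rib: bystander, loose: flat dark wooden rib, 45 x 75 x 12 mm; origin at the middle of its underside. To be left alone.
- plate: bystander, loose: clay plate, 140 mm wide, 20 mm high; origin at the middle of its underside. To be left alone.
- brush: bystander, loose: brush lying on the table; origin at the middle of its underside. To be left alone.
- jar: bystander, loose: closed white jar, 70 mm wide, 110 mm high; origin at the middle of its underside. To be left alone.
- beaker: bystander, loose: white pottery beaker, 80 mm wide, 100 mm high; origin at the middle of its underside. To be left alone.

How it is judged (in metres and radians):
On the way, in this order (a step that is already met when the one before it is completed fails the run):
1. the widest bowl is pressed by the fingers on its foot and its pad has sunk at least 3 mm (value of joint pad_big above 0.003 m and contact force between the fingers and bowl_big above 0.3 N and horizontal distance between the grasp point and bowl_big_foot below 0.05 m), for 0.05 s.
2. the middle-sized bowl is pressed by the fingers on its foot and its pad has sunk at least 3 mm (value of joint pad_mid above 0.003 m and contact force between the fingers and bowl_mid above 0.3 N and horizontal distance between the grasp point and bowl_mid_foot below 0.05 m), for 0.05 s.
3. the smallest bowl is pressed by the fingers on its foot and its pad has sunk at least 3 mm (value of joint pad_small above 0.003 m and contact force between the fingers and bowl_small above 0.3 N and horizontal distance between the grasp point and bowl_small_foot below 0.05 m), for 0.05 s.
At the end, for the whole second after the job is handed in: All three pads have sunk at least 3 mm, and each bowl is at rest, upright (within 0.1 rad) and within 15 mm of its pad's centre (value of joint each of pad_big, pad_mid, pad_small above 0.003 m and angle between each of bowl_big, bowl_mid, bowl_small's own z axis and vertical below 0.1 rad and horizontal distance between bowl_big and bat_big below 0.015 m and linear speed of each of bowl_big, bowl_mid, bowl_small below 0.02 m/s and horizontal distance between bowl_mid and bat_mid below 0.015 m and horizontal distance between bowl_small and bat_small below 0.015 m); the robot touches nothing.
It fails at once if a bowl is pressed down 2 mm or more before every wider one has been bedded (3 mm) ((value of joint pad_mid above 0.002 m and value of joint pad_big below 0.003 m) or (value of joint pad_small above 0.002 m and value of joint pad_big below 0.003 m) or (value of joint pad_small above 0.002 m and value of joint pad_mid below 0.003 m)).
It fails at once if a bowl is pressed hard (over 20 N) (contact force between any of the fingers, the arm and bowl_big above 20 N or contact force between any of the fingers, the arm and bowl_mid above 20 N or contact force between any of the fingers, the arm and bowl_small above 20 N).
It fails at once if a bowl is lifted (rim more than 8 mm above the pad's starting height) (z of bowl_big in the frame of bat_big above 0.048 m or z of bowl_mid in the frame of bat_mid above 0.048 m or z of bowl_small in the frame of bat_small above 0.048 m).
It fails at once if a bowl is pushed more than 15 mm off its pad's centre or tipped more than 0.2 rad (horizontal distance between bowl_big and bat_big above 0.015 m or angle between any of bowl_big, bowl_mid, bowl_small's own z axis and vertical above 0.2 rad or horizontal distance between bowl_mid and bat_mid above 0.015 m or horizontal distance between bowl_small and bat_small above 0.015 m).
It fails at once if a bystander is moved more than 15 mm (distance of any of cup_a, cup_b, stamp, rib, plate, brush, jar, beaker from where it was at the start of the episode above 0.015 m).
It also fails if it takes over 45 s, if anything falls off the work surface, if the arm or the gripper's body presses on something with over 40 N, if the wrist force passes 120 N, or if a joint passes its speed limit or range.

## Working session

There is one attempt and no reset: what is moved stays moved. The work goes in short steps, Python scripts to look and compute and a tool call to move; the robot and the scene stay as the last step left them, time stands still between calls to the robot, and variables do not carry over. Pictures are saved under pics/ and viewed, at most 10 in all, crops included, and the job is handed in when it is done.

Besides the shell and the picture viewer there is one more tool, called after "Call:" as a command line: name --argument value ..., lists and objects as JSON in quotes. play_rows: Moves the arm, as the interface text tells. Its arguments: {"type":"object","properties":{"deltas":{"type":"array"}},"required":["deltas"]}

```bash
mkdir -p pics
python3 - <<'E'
from cell import *
import cv2,numpy as np
for n in("top","side"):
    im=get_image(n); cv2.imwrite(f"pics/{n}0.png",im[:,:,::-1]); c=camera_info(n)
    print(n,c["fx"],c["cx"],c["cy"],np.round(c["T"],3).tolist())
s=read_state(); print({k:np.round(v,3).tolist() for k,v in s.items()})
E
```

```text
top 584.1816510213089 315.9356422213811 235.17302850370737 [[-0.009, -0.999, 0.054, 501.754], [-1.0, 0.008, -0.017, 19.731], [0.017, -0.054, -0.998, 1499.618], [0.0, 0.0, 0.0, 1.0]]
side 566.8599117586899 326.82782711559514 245.25404740244022 [[-0.988, -0.116, 0.103, 443.183], [-0.155, 0.718, -0.679, 1034.632], [0.005, -0.686, -0.727, 1188.911], [0.0, 0.0, 0.0, 1.0]]
{'clock': 0.1, 'qpos': [1.091, 0.629, 0.038, 1.518, -0.027, 0.996, -0.02], 'qd': [-0.0, -0.002, -0.001, -0.003, -0.001, 0.001, -0.0], 'tau': [0.003, -56.452, 1.231, -19.397, 0.011, 0.005, -0.0], 'eef_pos': [261.184, -594.614, 230.498], 'tool_rot': [-3.14, -0.0, 0.414], 'force': [-0.431, -1.722, -0.673], 'torque': [-0.049, -0.008, 0.014], 'gripper_force': 0.0, 'width': 85.245}
```

View pics/top0.png

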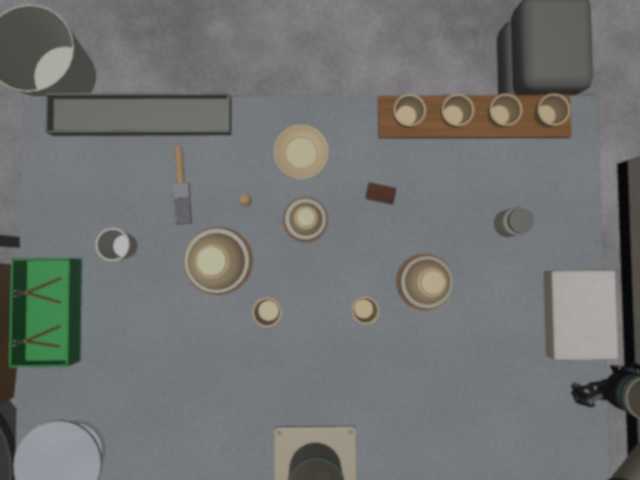

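View pics/side0.png

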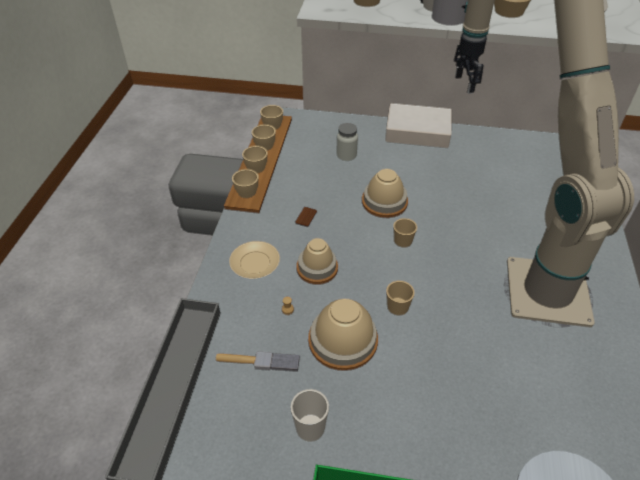

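The top view shows the feet at about (211,261) big, (432,283) mid and (305,217) small. In the side view they are at about (345,309), (387,176) and (318,244). Next I segment the bright feet and triangulate.

```bash
cat > h.py <<'E'
from cell import camera_info
import numpy as np
def ray(n,u,v):
    c=camera_info(n);T=np.array(c["T"]);d=T[:3,:3]@[(u-c["cx"])/c["fx"],(v-c["cy"])/c["fy"],1]
    return T[:3,3],d/np.linalg.norm(d)
def plane(n,u,v,z):
    o,d=ray(n,u,v);return o+d*(z-o[2])/d[2]
def tri(a,b):
    (o,d),(p,e)=ray("top",*a),ray("side",*b)
    t=np.linalg.lstsq(np.c_[d,-e],p-o,rcond=None)[0]
    A,B=o+t[0]*d,p+t[1]*e
    return (A+B)/2,np.linalg.norm(A-B)
E
python3 - <<'E'
import cv2,numpy as np
from h import *
seeds={"big":((211,261),(345,309),68,125),"mid":((432,283),(387,176),56,112),"small":((305,217),(318,244),44,100)}
ims={n:cv2.imread(f"pics/{n}0.png") for n in("top","side")}
tiles=[]
for k,(t,s,D,H) in seeds.items():
    cs=[];row=[]
    for n,(u,v) in(("top",t),("side",s)):
        r=24; c=ims[n][v-r:v+r,u-r:u+r]; g=cv2.GaussianBlur(c,(3,3),0).max(2).astype(np.uint8)
        # Otsu on the pixels close to the seed
        th,_=cv2.threshold(g[r-19:r+19,r-19:r+19].reshape(-1,1),0,255,cv2.THRESH_OTSU)
        seed=int(np.median(g[r-3:r+3,r-3:r+3])); th=seed-14
        m=(g>th).astype(np.uint8); nl,lab,st,cen=cv2.connectedComponentsWithStats(m)
        l=lab[r,r]; mm=(lab==l).astype(np.uint8)
        cnt=max(cv2.findContours(mm,0,1)[0],key=cv2.contourArea); e=cv2.fitEllipse(cv2.convexHull(cnt))
        cs.append((e[0][0]+u-r,e[0][1]+v-r)); print(k,n,"ell",np.round(cs[-1],1),np.round(e[1],1),"seed",seed)
        vis=cv2.resize(c,None,fx=6,fy=6,interpolation=0); cv2.ellipse(vis,((e[0][0]*6+3,e[0][1]*6+3),(e[1][0]*6,e[1][1]*6),e[2]),(0,0,255),1); row.append(vis)
    P,gap=tri(*cs); print(k,"tri",P.round(1),"gap",round(gap,1),"plane top",plane("top",*cs[0],H).round(1)[:2],"side",plane("side",*cs[1],H).round(1)[:2])
    tiles.append(np.vstack(row))
cv2.imwrite("pics/t.png",cv2.resize(np.hstack(tiles),(800,533)))
E
```

```text
big top ell [210.2 260.5] [27.6 28.2] seed 180
big side ell [345.2 309.7] [21.3 29. ] seed 184
big tri [518.6 243.2 130.6] gap 0.4 plane top [518.4 244.1] side [519.2 239. ]
mid top ell [432.8 282.1] [22.1 22.4] seed 179
mid side ell [387.  174.2] [10.2 17.7] seed 184
mid tri [ 463.4 -280.4  115.9] gap 1.4 plane top [ 462.6 -281.3] side [ 464.2 -285.1]
small top ell [305.2 216.5] [17.  17.1] seed 179
small side ell [316.9 243.7] [ 9.9 16.1] seed 184
small tri [622.5  20.6 103.9] gap 1.0 plane top [622.3  20.6] side [623.7  17. ]
```

View pics/t.png

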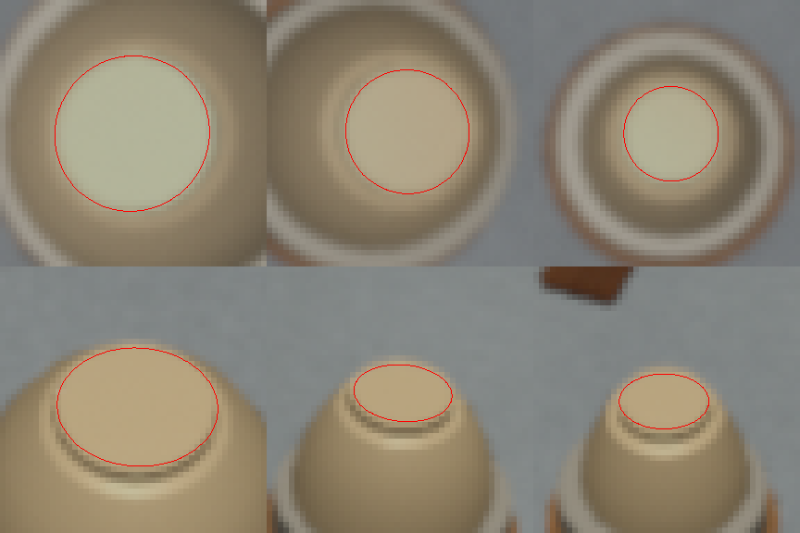

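Heights (131/116/104 mm) and sizes match the text to within 5 mm, so I move towards the big bowl with the fingers shut.

Call:
play_rows --deltas '[20,-23,0,0,0,0,0,50,-58,0,0,0,0,0,80,-93,0,0,0,0,0,110,-128,0,0,0,0,0,140,-162,0,0,0,0,0,170,-197,0,0,0,0,0,200,-232,0,0,0,0,0,230,-267,0,0,0,0,0,260,-301,0,0,0,0,0,286,-332,0,0,0,0,0]'

```text
clock: 1.35
eef_pos: [390.0, -174.4, 231.2]
tool_rot: [-3.141, -0.0, 0.415]
force: [0.0, -0.2, 0.4]
width: 0.0
gripper_force: 0.0
```

Call:
play_rows --deltas '[30,-35,0,0,0,0,0,60,-70,0,0,0,0,0,90,-104,0,0,0,0,0,120,-139,0,0,0,0,0,150,-174,0,0,0,0,0,180,-209,0,0,0,0,0,210,-243,0,0,0,0,0,240,-278,0,0,0,0,0,270,-313,0,0,0,0,0,286,-332,0,0,0,0,0]'

```text
clock: 2.6
eef_pos: [518.0, 245.8, 230.9]
tool_rot: [-3.141, -0.0, 0.417]
force: [0.2, 0.0, 0.1]
width: 0.2
gripper_force: 0.0
```

Call:
play_rows --deltas '[0,0,0,0,0,0,0,0,0,0,0,0,0,0,0,0,0,0,0,0,0]'

```text
clock: 2.98
eef_pos: [518.1, 241.0, 231.3]
tool_rot: [3.141, 0.001, 0.412]
force: [-0.1, 0.2, 0.4]
width: -0.3
gripper_force: 0.0
```

Call:
play_rows --deltas '[0,0,20,0,0,0,0,0,0,40,0,0,0,0,0,0,60,0,0,0,0,0,0,75,0,0,0,0,0,0,88,0,0,0,0,0,0,94,0,0,0,0,0,0,94,0,0,0,0,0,0,94,0,0,0,0]'

```text
clock: 3.98
eef_pos: [518.5, 243.0, 137.8]
tool_rot: [-3.142, -0.001, 0.414]
force: [-0.9, 0.0, -0.5]
width: 0.0
gripper_force: 0.0
```

```bash
cat > look.py <<'E'
import sys,cv2,numpy as np
from cell import *
tag=sys.argv[1]; pts={"top":eval(sys.argv[2]),"side":eval(sys.argv[3])}
o=[]
for n,(u,v) in pts.items():
    im=get_image(n); cv2.imwrite(f"pics/raw_{tag}_{n}.png",im[:,:,::-1])
    o.append(cv2.resize(im[v-50:v+50,u-50:u+50,::-1],(400,400),interpolation=cv2.INTER_CUBIC))
cv2.imwrite(f"pics/{tag}.png",np.hstack(o))
E
python3 look.py big1 "(211,261)" "(345,300)"
```

```text
(no output)
```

View pics/big1.png

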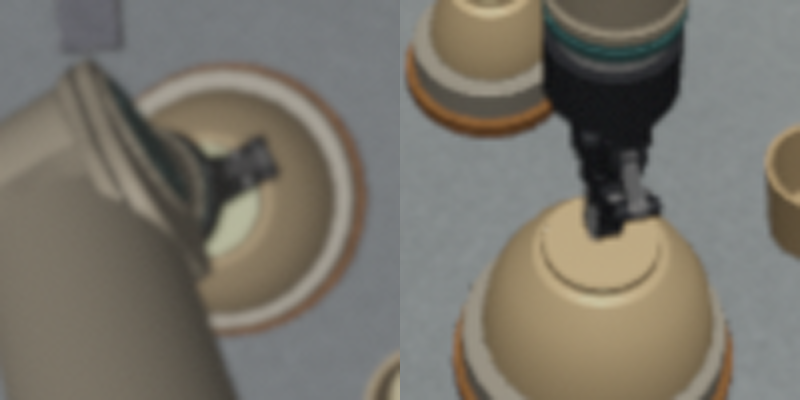

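The fingertips are just above the big foot, close to its centre (side px about (346,308)). I lower in small steps and watch the force.

Call:
play_rows --deltas '[0,0,1,0,0,0,0,0,0,2,0,0,0,0,0,0,3,0,0,0,0,0,0,4,0,0,0,0,0,0,5,0,0,0,0,0,0,6,0,0,0,0,0,0,6,0,0,0,0]'

```text
clock: 4.95
eef_pos: [518.1, 242.8, 131.2]
tool_rot: [3.142, 0.0, 0.414]
force: [-0.6, -0.1, 0.0]
width: 0.0
gripper_force: 0.0
```

Call:
play_rows --deltas '[0,0,1,0,0,0,0,0,0,2,0,0,0,0,0,0,2,0,0,0,0,0,0,2,0,0,0,0]'

```text
clock: 5.45
eef_pos: [518.2, 242.8, 129.3]
tool_rot: [3.142, -0.0, 0.414]
force: [-0.3, 0.7, 0.1]
width: 0.1
gripper_force: 0.0
```

Call:
play_rows --deltas '[0,0,1,0,0,0,0,0,0,2,0,0,0,0,0,0,2,0,0,0,0,0,0,2,0,0,0,0]'

```text
clock: 5.95
eef_pos: [518.1, 242.8, 127.3]
tool_rot: [3.142, 0.0, 0.414]
force: [-0.1, -0.1, -0.4]
width: 0.0
gripper_force: 0.0
```

Call:
play_rows --deltas '[0,0,1,0,0,0,0,0,0,2,0,0,0,0,0,0,2,0,0,0,0]'

```text
clock: 6.32
eef_pos: [518.1, 242.8, 125.3]
tool_rot: [-3.142, 0.0, 0.414]
force: [0.0, -0.6, -0.1]
width: -0.0
gripper_force: 0.0
```

Call:
play_rows --deltas '[0,0,1,0,0,0,0,0,0,2,0,0,0,0,0,0,2,0,0,0,0]'

```text
clock: 6.7
eef_pos: [518.2, 242.9, 123.5]
tool_rot: [3.142, -0.0, 0.414]
force: [-0.6, -0.4, 3.5]
width: 0.1
gripper_force: 1.6
```

Call:
play_rows --deltas '[0,0,1,0,0,0,0,0,0,1,0,0,0,0,0,0,1,0,0,0,0]'

```text
clock: 7.08
eef_pos: [518.2, 242.9, 122.3]
tool_rot: [-3.142, -0.0, 0.414]
force: [0.2, -0.5, 2.4]
width: -0.2
gripper_force: 1.5
```

Call:
play_rows --deltas '[0,0,1,0,0,0,0,0,0,2,0,0,0,0,0,0,2,0,0,0,0]'

```text
clock: 7.45
eef_pos: [518.2, 242.8, 120.2]
tool_rot: [3.142, -0.0, 0.414]
force: [-0.3, -0.9, 2.1]
width: 0.0
gripper_force: 1.1
```

Call:
play_rows --deltas '[0,0,1,0,0,0,0,0,0,1.5,0,0,0,0,0,0,1.5,0,0,0,0,0,0,1.5,0,0,0,0]'

```text
clock: 7.95
eef_pos: [518.2, 242.8, 118.7]
tool_rot: [3.142, -0.0, 0.414]
force: [0.3, -0.3, 2.8]
width: 0.0
gripper_force: 1.1
```

Contact came at about 125 mm, and the tip is now at 118.7 with the bowl still pressing back, so it has sunk about 6 mm. I lift and go to the mid bowl.

Call:
play_rows --deltas '[0,0,-2,0,0,0,0,0,0,-10,0,0,0,0,0,0,-30,0,0,0,0,0,0,-55,0,0,0,0,0,0,-80,0,0,0,0,0,0,-80,0,0,0,0]'

```text
clock: 8.7
eef_pos: [519.5, 243.5, 201.0]
tool_rot: [-3.141, -0.005, 0.414]
force: [0.1, 0.1, -0.2]
width: -0.1
gripper_force: 0.0
```

Call:
play_rows --deltas '[-16,28,0,0,0,0,0,-46,80,0,0,0,0,0,-76,133,0,0,0,0,0,-106,186,0,0,0,0,0,-136,238,0,0,0,0,0,-166,291,0,0,0,0,0,-196,344,0,0,0,0,0,-226,396,0,0,0,0,0,-251,440,0,0,0,0,0,-261,458,0,0,0,0,0]'

```text
clock: 9.95
eef_pos: [461.6, -285.0, 197.9]
tool_rot: [-3.142, 0.002, 0.409]
force: [0.1, 1.0, -0.4]
width: -0.2
gripper_force: 0.0
```

Call:
play_rows --deltas '[0,0,0,0,0,0,0,0,0,0,0,0,0,0,0,0,0,0,0,0,0]'

```text
clock: 10.32
eef_pos: [464.0, -279.2, 198.8]
tool_rot: [-3.141, -0.0, 0.417]
force: [0.7, 0.3, 0.2]
width: -0.1
gripper_force: 0.0
```

```bash
python3 look.py mid0 "(211,261)" "(345,300)"
python3 - <<'E'
from cell import *
print(read_state()["eef_pos"])
E
```

```text
[ 463.83778034 -279.99162789  198.90893705]
```

View pics/mid0.png

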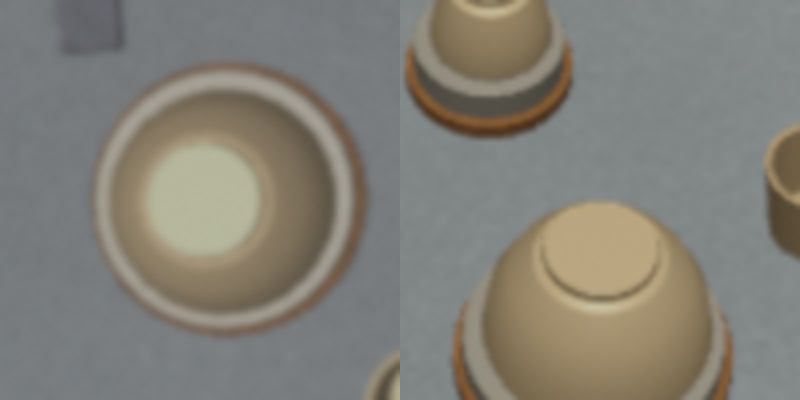

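The big bowl stands upright and centred. I check the sinking numerically before touching the mid bowl.

```bash
cat > sink.py <<'E'
import cv2,numpy as np,sys
# shift of the bowl's upper part between two side pictures (phase correlation), in px and mm
from cell import camera_info
a,b=[cv2.imread(f"pics/{f}.png",0).astype(np.float32) for f in sys.argv[1:3]]
u,v,w,h=map(int,sys.argv[3:7]); P=np.array(eval(sys.argv[7]),float)
r=np.s_[v-h:v+h,u-w:u+w]
s,resp=cv2.phaseCorrelate(a[r],b[r],cv2.createHanningWindow((2*w,2*h),cv2.CV_32F))
c=camera_info("side");T=np.linalg.inv(c["T"])
def px(p): q=T@np.r_[p,1]; return c["fy"]*q[1]/q[2]
print("shift px",np.round(s,2),"resp",round(resp,2),"sunk mm",round(s[1]/(px(P-[0,0,1])-px(P)),1))
E
python3 sink.py side0 raw_mid0_side 345 309 32 22 "[518,243,125]"
```

```text
shift px [-0.23  1.84] resp 0.92 sunk mm 7.1
```

The big pad has sunk about 6–7 mm. Now the mid bowl, with contact expected near 112 mm.

Call:
play_rows --deltas '[0,0,20,0,0,0,0,0,0,40,0,0,0,0,0,0,60,0,0,0,0,0,0,72,0,0,0,0,0,0,77,0,0,0,0,0,0,80,0,0,0,0,0,0,80,0,0,0,0,0,0,80,0,0,0,0]'

```text
clock: 11.42
eef_pos: [463.6, -281.6, 119.3]
tool_rot: [3.141, -0.001, 0.414]
force: [0.1, -0.0, 0.2]
width: -0.4
gripper_force: 0.0
```

Call:
play_rows --deltas '[0,0,1,0,0,0,0,0,0,2,0,0,0,0,0,0,3,0,0,0,0,0,0,3,0,0,0,0]'

```text
clock: 11.92
eef_pos: [463.3, -281.4, 115.7]
tool_rot: [-3.141, 0.0, 0.414]
force: [0.5, -0.5, -0.6]
width: -0.0
gripper_force: 0.0
```

Call:
play_rows --deltas '[0,0,1,0,0,0,0,0,0,2,0,0,0,0,0,0,2,0,0,0,0]'

```text
clock: 12.3
eef_pos: [463.2, -281.5, 113.7]
tool_rot: [-3.141, 0.0, 0.414]
force: [-0.3, -0.3, 0.3]
width: 0.1
gripper_force: 0.0
```

Call:
play_rows --deltas '[0,0,1,0,0,0,0,0,0,2,0,0,0,0,0,0,2,0,0,0,0]'

```text
clock: 12.68
eef_pos: [463.3, -281.5, 111.9]
tool_rot: [3.142, -0.0, 0.414]
force: [0.0, 0.3, 0.4]
width: 0.1
gripper_force: 0.5
```

Contact is just starting at about 111.9 (gripper_force 0.5), so I press to about 106.

Call:
play_rows --deltas '[0,0,1,0,0,0,0,0,0,2,0,0,0,0,0,0,2,0,0,0,0]'

```text
clock: 13.05
eef_pos: [463.4, -281.6, 109.9]
tool_rot: [3.141, -0.0, 0.414]
force: [-1.1, 0.8, 3.5]
width: -0.0
gripper_force: 1.9
```

Call:
play_rows --deltas '[0,0,1,0,0,0,0,0,0,2,0,0,0,0,0,0,2,0,0,0,0]'

```text
clock: 13.42
eef_pos: [463.4, -281.5, 107.7]
tool_rot: [3.142, -0.0, 0.414]
force: [-0.2, -0.7, 1.8]
width: -0.2
gripper_force: 1.5
```

Call:
play_rows --deltas '[0,0,1,0,0,0,0,0,0,2,0,0,0,0,0,0,2,0,0,0,0,0,0,2,0,0,0,0]'

```text
clock: 13.92
eef_pos: [463.3, -281.5, 105.7]
tool_rot: [-3.142, -0.0, 0.414]
force: [1.1, -0.1, 2.6]
width: 0.1
gripper_force: 1.1
```

Call:
play_rows --deltas '[0,0,-2,0,0,0,0,0,0,-10,0,0,0,0,0,0,-30,0,0,0,0,0,0,-55,0,0,0,0,0,0,-80,0,0,0,0,0,0,-90,0,0,0,0,0,0,-90,0,0,0,0]'

```text
clock: 14.8
eef_pos: [463.5, -281.6, 196.3]
tool_rot: [3.141, -0.001, 0.414]
force: [0.9, 0.3, -0.6]
width: -0.2
gripper_force: 0.0
```

Call:
play_rows --deltas '[20,-16,0,0,0,0,0,60,-48,0,0,0,0,0,100,-79,0,0,0,0,0,140,-111,0,0,0,0,0,180,-143,0,0,0,0,0,220,-175,0,0,0,0,0,250,-199,0,0,0,0,0,267,-212,0,0,0,0,0,267,-212,0,0,0,0,0,267,-212,0,0,0,0,0]'

```text
clock: 16.05
eef_pos: [621.7, 17.4, 195.4]
tool_rot: [3.141, 0.002, 0.411]
force: [-0.2, 0.0, 0.9]
width: -0.0
gripper_force: 0.0
```

```bash
python3 look.py small0 "(432,283)" "(387,180)"; python3 sink.py side0 raw_small0_side 387 176 24 18 "[463,-281,112]";python3 sink.py side0 raw_small0_side 345 309 32 22 "[518,243,125]"; python3 -c "
from cell import *
print(read_state()['eef_pos'])"
```

```text
shift px [-0.23  1.55] resp 0.83 sunk mm 5.9
shift px [-0.19  1.86] resp 0.92 sunk mm 7.2
[621.91220329  17.4468479  195.76301537]
```

View pics/small0.png

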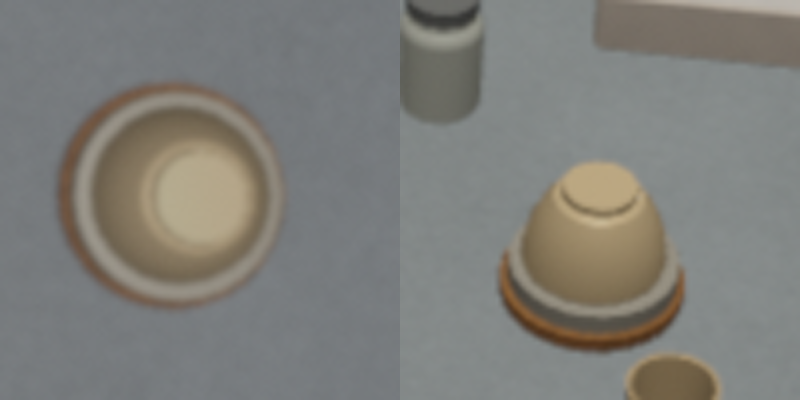

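The mid bowl is upright and its pad has sunk about 6 mm. Now the small one, with contact expected near 100 mm.

Call:
play_rows --deltas '[0,0,20,0,0,0,0,0,0,40,0,0,0,0,0,0,60,0,0,0,0,0,0,77,0,0,0,0,0,0,85,0,0,0,0,0,0,89,0,0,0,0,0,0,89,0,0,0,0,0,0,89,0,0,0,0]'

```text
clock: 17.15
eef_pos: [623.0, 20.1, 107.4]
tool_rot: [3.141, -0.001, 0.414]
force: [-0.2, -1.4, -0.4]
width: -0.3
gripper_force: 0.0
```

Call:
play_rows --deltas '[0,0,1,0,0,0,0,0,0,2,0,0,0,0,0,0,3,0,0,0,0,0,0,3,0,0,0,0]'

```text
clock: 17.65
eef_pos: [622.5, 20.0, 103.7]
tool_rot: [-3.142, 0.0, 0.414]
force: [-0.3, 0.6, -0.4]
width: -0.1
gripper_force: 0.0
```

Call:
play_rows --deltas '[0,0,1,0,0,0,0,0,0,2,0,0,0,0,0,0,2,0,0,0,0]'

```text
clock: 18.02
eef_pos: [622.5, 20.0, 101.7]
tool_rot: [-3.142, 0.0, 0.414]
force: [-0.2, -0.1, 0.6]
width: 0.1
gripper_force: 0.0
```

Call:
play_rows --deltas '[0,0,1,0,0,0,0,0,0,2,0,0,0,0,0,0,2,0,0,0,0]'

```text
clock: 18.4
eef_pos: [622.6, 20.0, 100.0]
tool_rot: [3.142, -0.0, 0.414]
force: [-0.9, -0.2, 1.2]
width: 0.2
gripper_force: 0.7
```

Call:
play_rows --deltas '[0,0,1,0,0,0,0,0,0,2,0,0,0,0,0,0,2,0,0,0,0]'

```text
clock: 18.77
eef_pos: [622.6, 20.0, 97.9]
tool_rot: [3.141, -0.0, 0.414]
force: [-0.8, 0.0, 4.1]
width: 0.0
gripper_force: 2.0
```

Call:
play_rows --deltas '[0,0,1,0,0,0,0,0,0,2,0,0,0,0,0,0,2,0,0,0,0]'

```text
clock: 19.15
eef_pos: [622.6, 20.0, 95.7]
tool_rot: [3.142, -0.0, 0.414]
force: [-0.7, 0.1, 3.6]
width: 0.0
gripper_force: 1.6
```

Call:
play_rows --deltas '[0,0,1,0,0,0,0,0,0,2,0,0,0,0,0,0,2,0,0,0,0,0,0,2,0,0,0,0]'

```text
clock: 19.65
eef_pos: [622.6, 20.0, 93.7]
tool_rot: [3.142, -0.0, 0.414]
force: [0.3, 0.5, 2.6]
width: -0.2
gripper_force: 1.3
```

Call:
play_rows --deltas '[0,0,-2,0,0,0,0,0,0,-10,0,0,0,0,0,0,-30,0,0,0,0,0,0,-60,0,0,0,0,0,0,-100,0,0,0,0,-20,45,-130,0,0,0,0,-50,90,-150,0,0,0,0,-70,135,-150,0,0,0,0,-80,180,-150,0,0,0,0,-80,180,-150,0,0,0,0]'

```text
clock: 20.9
eef_pos: [620.9, -183.1, 244.1]
tool_rot: [3.138, 0.001, 0.406]
force: [-0.1, 0.6, -1.1]
width: 0.0
gripper_force: 0.0
```

Call:
play_rows --deltas '[0,0,0,0,0,0,0,0,0,0,0,0,0,0,0,0,0,0,0,0,0]'

```text
clock: 21.28
eef_pos: [621.8, -175.4, 244.0]
tool_rot: [-3.141, -0.0, 0.416]
force: [1.0, 0.4, -0.3]
width: -0.1
gripper_force: 0.0
```

```bash
python3 look.py end "(305,217)" "(318,244)"; python3 sink.py side0 raw_end_side 318 244 20 16 "[622,20,100]"; python3 sink.py side0 raw_end_side 345 309 32 22 "[518,243,125]"
```

```text
shift px [-0.09  1.61] resp 0.85 sunk mm 6.2
shift px [-0.21  1.84] resp 0.89 sunk mm 7.1
```

View pics/raw_end_side.png

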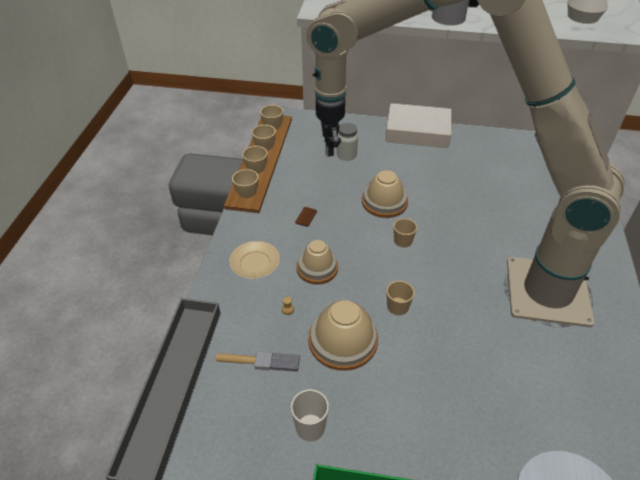

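All three bowls stand upright with their feet at about (345,311), (387,177) and (318,246). The hand is clear at about (331,145), at 244 mm height and above all the objects.

```bash
python3 -c "
from cell import *
print(finish_job())"
```

```text
the job is handed in; nothing more can be done
None
```

I pressed the three bowls in order, widest to smallest; by the pictures they sank about 7, 6 and 6 mm and stand upright, the hand is clear, and the job is handed in (no verdict was returned).

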